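Square up a frame corner with a rafter square and hold it

TASK

The frame corner on the assembly board has its stud on one screw only, leaning inward. Put the small wood scrap lying in the corner into the pine box, then pick up the orange rafter square and press its right-angled corner fully home into the inside corner of the frame, swinging the stud out until one leg of the square lies tight along the plate and the other tight along the stud. Finish while still gripping the square and pressing it steadily against both, holding the stud square for the second screw; leave the tape measure and the other tools where they are.

Things in the scene. Friction and masses are not known exactly. Their poses are not given: they have to be found in the camera images.
- rafter_square: loose orange plastic triangle lying flat, 0.16 kg, legs 180 mm. Origin: underside, below the middle of its long bar (hypotenuse), the place to grip: bar 22 mm wide, 14 mm thick, 204 mm long, running along (1,-1,0) of the body; grip across it, along (1,1,0), one finger outside, one in the 45 mm opening behind it. x runs along the plain leg, y along the fence leg, z up
- square_corner (a point): tip of the square's right angle on its underside, at (-82.2,-82.2,0) mm of the body, axes alike. From it the plain leg (22 wide, 10 mm thick) runs along +x, the fence leg (14 wide, 24 mm high) along +y, tips blunt at 170 mm. Their outer edges are the working edges: seated, +x lies along the stud, +y along the plate, so its yaw is the board's plus half a turn
- assembly_board: fixed plywood board 302 x 287 mm, 12 mm thick (its top is 12 mm above the worktop), that carries the frame corner. Origin: on the worktop straight below the inside corner; x points from the corner out through the plate (away from the robot at yaw 0), y out through the stud (to the left). The square seats in its -x, -y quadrant
- inside_corner (a point): the inside corner of the frame (when square) at the top of the board: meeting point of the plate's inner face and the stud's inner face; axes as the board's
- plate: wooden plate of the frame, 45 mm wide, 38 mm high, screwed down to the board. Origin: the inside corner, at board height. Its inner face is the plane x = 0 and runs 210 mm along -y; axes as the board's
- stud: wooden stud, 45 mm wide, 38 mm high, its inner side 230 mm long, half-lapped onto the plate's left end. It turns stiffly on one upright screw. Origin: on the screw's axis, 22.5 mm outside both inner faces, at board height; it runs along its own -x, its inner face is its plane y = -22.5 mm
- stud_pivot (a joint): turn of the stud on its screw in rad: 0 is square to the plate, positive leans inward (starts at 0.05 to 0.13, its free end up to 30 mm inward). Stiff: some 4 N at the free end turn it, and it stays where it is left, so it can also be pushed past square
- offcut_e: small wood scrap 38 x 58 x 19 mm (x, y, z), 0.03 kg, lying flat on the board in the frame's corner. Origin: centre of its underside, x across its 38 mm width
- pine_tray: open pine box for scrap, 130 x 200 mm (x, y), 55 mm high, walls 9 mm, floor 6 mm, inside 112 x 182 mm, 0.5 kg. Origin: centre of its underside
- tape_measure: yellow tape measure 36 x 78 x 64 mm; bystander at the right. Origin: centre of its underside
There are look-alikes about, which are no part of the job. There is more than one size of the offcut_e; the one meant has the size given above.

How it is judged:
On the way, in this order (a step that is already met when the one before it is completed fails the run):
1. the scrap lies in the pine box, let go (x of offcut_e in the frame of pine_tray between -0.056 and 0.056 m and y of offcut_e in the frame of pine_tray between -0.091 and 0.091 m and z of offcut_e in the frame of pine_tray below 0.045 m and contact force between the fingers and offcut_e below 0.1 N), for 0.2 s.
2. the square, in the fingers, is clear above the surface (height (world z) of rafter_square above 0.02 m and contact force between the fingers and rafter_square above 1 N), for 0.1 s.
At the end, for the whole second after the job is handed in: Scrap in the box. Square gripped, at rest, flat (0.06 rad), over 1 N against plate and stud each; its right angle within 4 mm of the inside corner and at most 12 mm above the board; square in line with the plate and stud square to it, both within 0.02 rad (contact force between rafter_square and plate above 1 N and contact force between rafter_square and stud above 1 N and contact force between the fingers and rafter_square above 1 N and horizontal distance between square_corner and inside_corner below 0.004 m and angle between the x axis of rafter_square and the x axis of assembly_board, either way round below 0.02 rad and angle between rafter_square's own z axis and vertical below 0.06 rad and z of square_corner in the frame of inside_corner below 0.012 m and value of joint stud_pivot between -0.02 and 0.02 rad and linear speed of rafter_square below 0.01 m/s and x of offcut_e in the frame of pine_tray between -0.056 and 0.056 m and y of offcut_e in the frame of pine_tray between -0.091 and 0.091 m and z of offcut_e in the frame of pine_tray below 0.045 m); the arm keeps its last pose, push and grip.
It fails at once if the tape measure is shifted by more than 30 mm (distance of tape_measure from where it was at the start of the episode above 0.03 m).
It also fails if it takes over 64 s, if anything falls off the work surface, if the arm or the gripper's body presses on something with over 40 N, if the wrist force passes 120 N, or if a joint passes its speed limit or range.

ROBOT

A 7-joint arm with a two-finger parallel gripper is mounted at the origin on a cart in front of the work surface, level with it; the furniture and walls round the work are solid. World frame = base frame: x ahead of the robot, y to its left, z up, the work surface at z = 0. Lengths are in m, angles in rad, forces in N, time in s.
With the tool pointing down it reaches from about 0.4 to 0.9 m from the base axis. Payload 5.5 kg.
Tool frame: the origin (TCP) lies midway between the tips of the shut fingers; the grasp point (between the pads) lies ctrl.grasp_offset behind it (ctrl.grasp_offset is the distance from the TCP to the grasp point, in m); x points along the fingers, y is the direction in which the jaws open and shut, and the axes are right-handed (so a half turn about x gives the same grasp; the last joint's range is limited). The gripper opens to 85 mm and grips with 20 to 120 N. Pads are 22 mm wide; open, the fingers measure 114 mm over their backs; the gripper's body (76 mm by 85 mm) begins 54 mm behind the grasp point. The pads swing forward as they close: fully open they stand 13 mm farther back than shut.
Start: joints at [-0.922, 0.501, -0.427, 1.55, 0.221, 1.138, -0.21], TCP at [0.245, 0.602, 0.231] pointing down, gripper open.
Joint ranges: [-2.88, 2.88], [-0.31, 2.03], [-1.54, 1.56], [0.2, 2.42], [-1.41, 4.55], [0.19, 2.02], [-2.57, 2.57]. Speed limits (rad/s): [2.57, 2.57, 3.14, 3.14, 3.14, 3.14, 3.14].

INTERFACE

Orientations are given as a rotation vector (axis times angle).
In Python, from workcell import ctrl gives the robot as it stands. The module is installed in compiled form; this text tells all that it offers.
- The arm moves only by the shell command python3 -m inch 'ROWS' [FORCE]. ROWS is JSON, a list that holds one entry, the list of rows, each a list of 7 numbers: the shift along the world's x, y, z in mm, then the turn, a rotation vector about the world's x, y, z in degrees, then the closure in counts, from 0 (fully open) to 255 (shut). In form: [[[x, y, z, ax, ay, az, jaw], ...]]. A call has 1 to 12 rows; each row shifts and turns the commanded pose from where the row before left it; what a row does not reach is not made up. A row lasts 1/8 s, in which the tool goes at most 62.5 mm and 10.7 degrees, less where a joint would pass 70% of its speed; a pose out of reach is approached as far as the arm can. A call with a gripper value outside its range is refused whole. The fingers move at their own pace and stop on an object; FORCE is the grip in N (left out, the last holds). Time passes only in rows, so rows that do not move let the fingers close. It gives the time, the measured TCP pose, the force and the opening at its end, in the units of the state.
- ctrl.observe(): the state, without advancing time (a new reading comes with each control period).
- ctrl.capture(name): name is "scene" or "side" or "wrist"; returns a dict with "pixels" (420x560x3 uint8, red, green, blue), "range_z" (420x560 float32, m along the optical axis (not along the pixel's ray), 0 where there is no reading), "intrinsics" (3x3 intrinsics, pixels), "distortion" ([k1, k2, p1, p2, k3] as OpenCV has them; the pictures are not rectified), "pose" (4x4, takes a point from camera to world coordinates). Camera axes: x right, y up, looking along -z (the intrinsics and any distortion apply to the point x, -y, -z); pixel columns grow to the right and rows downward; lengths in m; the calibration is good to about 2 mm. A picture is of the moment at which its call begins.
- ctrl.close_job(): hands the job in, once; it reports no verdict.
The state is a dict: "clock": time; "qpos": joint angles; "joint_velocities": joint speeds; "effort": joint torques, N m; "ee_pos": TCP position; "tcp_rot": TCP orientation; "contact_force": force on the tool from outside, world axes, zero at the start; "wrist_torque": the same for the moment, N m; "width": finger opening in m.
Only numpy, scipy, OpenCV 4.12 (cv2) and the standard library are available. Lean on these libraries where they do the work, as an engineer would, in place of code of your own. Each camera call takes 0.05 s, during which the arm holds its last target. There are 200 camera calls.

## Working session

There is one attempt and no reset: what is moved stays moved. The work goes in short steps, Python scripts to look and compute and a shell command to move; the robot and the scene stay as the last step left them, time stands still between calls to the robot, and variables do not carry over. Pictures are saved under pics/ and viewed, about 8 in all and at most 12, crops included, and the job is handed in when it is done.

```bash
mkdir -p pics; cat > h.py <<'E'
import numpy as np,cv2
from workcell import ctrl
def cap(n,save=None):
    c=ctrl.capture(n)
    if save: cv2.imwrite('pics/'+save,cv2.cvtColor(c['pixels'],cv2.COLOR_RGB2BGR))
    return c
def ray(c,uv):
    uv=np.array(uv,float).reshape(-1,1,2)
    p=cv2.undistortPoints(uv,c['intrinsics'],np.array(c['distortion'])).reshape(-1,2)
    d=np.c_[p[:,0],-p[:,1],-np.ones(len(p))]
    T=np.array(c['pose']);return T[:3,3],d@T[:3,:3].T
def onz(c,uv,z):
    o,d=ray(c,uv);s=(z-o[2])/d[:,2];return o+s[:,None]*d
def cloud(c):
    h,w=c['range_z'].shape;u,v=np.meshgrid(np.arange(w),np.arange(h))
    o,d=ray(c,np.c_[u.ravel(),v.ravel()]);r=c['range_z'].ravel()[:,None]
    return (o+d*r).reshape(h,w,3)
E
python3 - <<'E'
from h import *
s=cap('scene','s0.png');e=cap('side','e0.png')
print(ctrl.observe(),ctrl.grasp_offset)
for c in(s,e):print(c['pose'],c['intrinsics'],c['distortion'])
np.savez('c0.npz',**{k+n:v for k,c in(('s',s),('e',e)) for n,v in c.items()})
E
```

```text
{'clock': 0.1, 'qpos': array([-0.92181135,  0.50178141, -0.42680933,  1.55133258,  0.22079999,
        1.13826757, -0.21026864]), 'joint_velocities': array([ 0.00102588, -0.00072798,  0.00099661, -0.0014713 ,  0.00018501,
        0.00169921,  0.00060171]), 'effort': array([-1.26738436e-02, -5.70813990e+01, -5.83948731e+00, -2.81750304e+01,
        1.04126855e-02,  5.59021559e-03,  7.07801689e-06]), 'ee_pos': array([0.24438921, 0.60164942, 0.23035143]), 'tcp_rot': array([ 0.30127763,  1.5499425 , -0.30394237]), 'contact_force': array([-0.23455189, -0.30285438, -0.23124159]), 'wrist_torque': array([-0.00115939, -0.0468048 ,  0.02143111]), 'width': 0.0852982391179181} 0.0187
[[ 0.65886159  0.31474774 -0.68325345 -0.30216325]
 [-0.75206356  0.29656978 -0.58859728 -0.78715425]
 [ 0.01737266  0.90165416  0.43210874  0.59392457]
 [ 0.          0.          0.          1.        ]] [[390.47483204   0.         278.69659395]
 [  0.         390.47483204 208.2783162 ]
 [  0.           0.           1.        ]] [0.03143595 0.         0.         0.         0.        ]
[[-9.99915883e-01 -1.29483827e-02 -7.52592713e-04  5.34804738e-01]
 [ 6.50888046e-03 -5.51133694e-01  8.34391566e-01  1.20097310e+00]
 [-1.12188005e-02  8.34316481e-01  5.51171613e-01  8.79279482e-01]
 [ 0.00000000e+00  0.00000000e+00  0.00000000e+00  1.00000000e+00]] [[529.95728891   0.         274.28281769]
 [  0.         529.95728891 202.42723213]
 [  0.           0.           1.        ]] [-0.01946998  0.          0.          0.          0.        ]
```

View pics/s0.png

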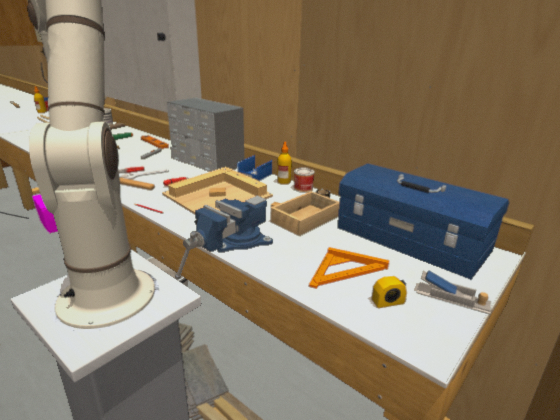

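View pics/e0.png

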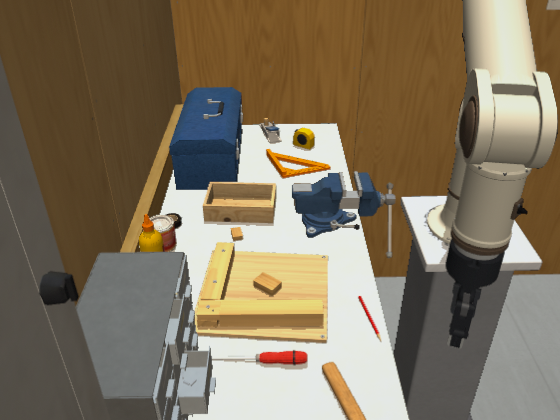

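The side view shows the board with plate (left, ~215,280) and stud (bottom, ~260,315). Candidates for the scrap are the block on the board (267,284), and the smaller block on the worktop near the box (237,233). By description and location I choose (267,284). The box is at (240,203), the square at (295,163), and the tape at (304,138).

```bash
python3 - <<'E'
from h import *
z=np.load('c0.npz')
E={k[1:]:z[k] for k in z.files if k[0]=='e'};S={k[1:]:z[k] for k in z.files if k[0]=='s'}
im=cv2.cvtColor(E['pixels'],cv2.COLOR_RGB2BGR)
cv2.imwrite('pics/c1.png',cv2.resize(im[120:345,180:400],None,fx=2.6,fy=2.6,interpolation=cv2.INTER_CUBIC))
P=cloud(E)
for n,uv in dict(scrap=(267,282),small=(237,231),board=(300,265),table=(300,245),plate=(217,275),stud=(262,308),trayfloor=(240,212),sq=(300,163),tape=(304,132)).items():print(n,P[uv[1],uv[0]].round(4))
# topdown map of heights/colour
def td(cs,nm,res=0.002,x0=.25,x1=1.0,y0=-.75,y1=.75):
    pass
hsv=cv2.cvtColor(E['pixels'],cv2.COLOR_RGB2HSV)
for nm,lo,hi in(('scrap',.026,.036),('frame',.045,.056),('trayrim',.05,.06)):
    m=((P[...,2]>lo)&(P[...,2]<hi)).astype(np.uint8)
    n,l,st,ce=cv2.connectedComponentsWithStats(m)
    for i in range(1,n):
        if st[i,4]>60:
            q=P[l==i][:,:2]
            r=cv2.minAreaRect((q*1000).astype(np.float32));print(nm,st[i],np.round(ce[i]),np.round(r[0]),np.round(r[1]),round(r[2],1))
for nm,C in(('e',E),('s',S)):
    Q=cloud(C);hh=cv2.cvtColor(C['pixels'],cv2.COLOR_RGB2HSV)
    m=((hh[...,0]<17)&(hh[...,1]>200)&(hh[...,2]>150)&(Q[...,1]<-.1)&(Q[...,2]<.06)&(Q[...,2]>-.01)).astype(np.uint8)
    n,l,st,ce=cv2.connectedComponentsWithStats(m);i=1+st[1:,4].argmax();print(nm,st[i])
    q=Q[l==i];a,t=cv2.minEnclosingTriangle((q[:,:2]*1000).astype(np.float32));print(t.reshape(3,2).round(0),np.percentile(q[:,2],[5,50,95]))
E
```

```text
scrap [0.5554 0.26   0.0326]
small [0.6394 0.0285 0.0123]
board [0.473  0.1732 0.0102]
table [ 0.4681  0.0739 -0.0037]
plate [0.6729 0.2534 0.0506]
stud [0.5654 0.3642 0.051 ]
trayfloor [ 0.6331 -0.034   0.0326]
sq [ 0.4478 -0.3602  0.0058]
tape [ 0.4289 -0.4833  0.0609]
scrap [322  98 140   6 306] [392. 100.] [  51. -830.] [ 29. 571.] 89.8
scrap [242 100  28   5  67] [257. 102.] [ 608. -829.] [110.  22.] 0.5
scrap [271 100  50   4 108] [296. 101.] [ 445. -829.] [ 28. 200.] 89.1
scrap [175 178  62   6 156] [205. 181.] [ 749. -210.] [190.  17.] 0.7
scrap [208 188  64  16 183] [239. 191.] [ 648. -149.] [197.  78.] 19.9
scrap [304 209  41  19 281] [326. 219.] [400.  -1.] [ 90. 108.] 86.9
scrap [203 210  71   6 205] [237. 213.] [640. -33.] [ 13. 200.] 85.9
scrap [253 272  29  20 296] [267. 281.] [555. 254.] [41. 60.] 53.2
scrap [197 317 127   7 411] [260. 320.] [570. 380.] [  8. 275.] 89.5
scrap [281 351  26   9 123] [295. 354.] [501. 473.] [20. 51.] 85.2
frame [291  93 173   7 452] [380.  96.] [ 111. -831.] [ 34. 703.] 89.7
frame [242  95  29   5  79] [255.  97.] [ 605. -828.] [ 30. 114
[... 649 characters left out ...]
rayrim [295 129  19   9  65] [305. 133.] [ 430. -499.] [42. 71.] 52.6
trayrim [174 168  63  10 180] [206. 174.] [ 746. -209.] [193.  42.] 10.6
trayrim [203 182  73  27 513] [240. 195.] [635. -95.] [141. 201.] 86.1
trayrim [294 201  89  12 262] [336. 208.] [360. -15.] [ 41. 245.] 85.2
trayrim [283 299  40  16 197] [301. 306.] [476. 361.] [87. 44.] 1.1
trayrim [229 300  31  15 108] [245. 308.] [602. 368.] [48. 57.] 71.9
trayrim [260 300  23  15  85] [271. 308.] [545. 365.] [57. 34.] 31.8
e [275 156  55  22 220]
[[ 538. -410.]
 [ 331. -326.]
 [ 506. -268.]] [0.00134785 0.00719458 0.01511717]
s [310 250  78  37 523]
[[ 335. -337.]
 [ 502. -282.]
 [ 561. -441.]] [0.00516937 0.01163214 0.02193727]
```

View pics/c1.png

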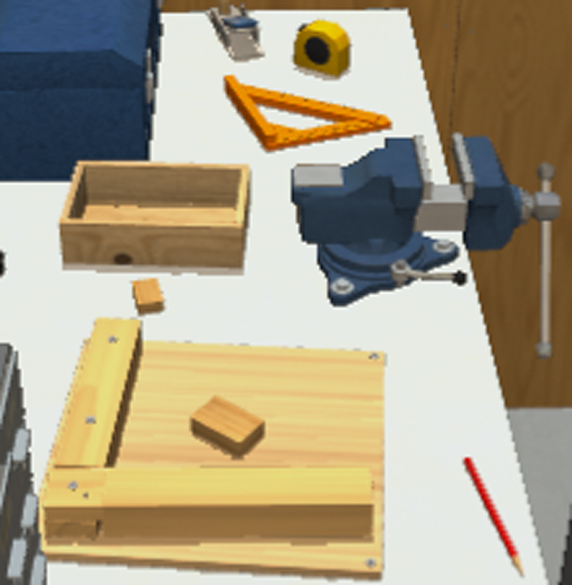

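Box, orange square, the scrap (crop 228,425) lying on the board and the smaller look-alike (148,295) are all clear. The block on the board measures about 41x60 mm, matching 38x58, so it is the one.

```bash
python3 - <<'E'
from h import *
from scipy.spatial.transform import Rotation as R
o=ctrl.observe();print(R.from_rotvec(o['tcp_rot']).as_matrix().round(3))
W=cap('wrist');T=W['pose'];print(T.round(3),W['intrinsics'])
E
```

```text
[[-0.001  0.376  0.927]
 [-0.002  0.927 -0.376]
 [-1.    -0.002 -0.   ]]
[[ 0.377 -0.89  -0.257  0.179]
 [ 0.926  0.362  0.105  0.629]
 [-0.001 -0.278  0.961  0.373]
 [ 0.     0.     0.     1.   ]] [[363.0710438    0.         271.98100149]
 [  0.         363.0710438  213.05719691]
 [  0.           0.           1.        ]]
```

```bash
python3 -m inch '[[[39,-43.5,0,0,0,-1.8,0],[39,-43.5,0,0,0,-1.8,0],[39,-43.5,0,0,0,-1.8,0],[39,-43.5,0,0,0,-1.8,0],[39,-43.5,0,0,0,-1.8,0],[39,-43.5,0,0,0,-1.8,0],[39,-43.5,0,0,0,-1.9,0],[38,-43.5,-10,0,0,-2,0],[0,0,0,0,0,0,0]]]' 40
python3 - <<'E'
from h import *
W=cap('wrist','w1.png');np.savez('w1.npz',**W);P=cloud(W)
print(P[100:400:60,100:500:80,2].round(3))
def frame(W,P,lo,hi):
    m=((P[...,2]>lo)&(P[...,2]<hi)).astype(np.uint8)
    n,l,st,ce=cv2.connectedComponentsWithStats(m)
    for i in range(1,n):
        if st[i,4]>500:
            q=P[l==i][:,:2];r=cv2.minAreaRect((q*1000).astype(np.float32));print(st[i],np.round(r[0]),np.round(r[1]),round(r[2],1))
frame(W,P,.026,.036)
E
```

```text
clock: 1.27
ee_pos: [0.5589, 0.247, 0.2198]
tcp_rot: [0.508, 1.509, -0.514]
contact_force: [-0.4, 0.2, 0.8]
width: 0.0855
[[-0.001  0.011  0.012  0.049  0.012]
 [-0.     0.011  0.031  0.012  0.048]
 [ 0.001  0.012  0.012  0.011  0.05 ]
 [-0.001  0.     0.011  0.048 -0.   ]
 [ 0.28   0.005  0.051  0.     0.269]]
[ 228    3  185  318 1263] [595. 289.] [162. 295.] 44.7
[ 254  150   42   62 2491] [556. 252.] [37. 58.] 51.6
[514 160  46 116 722] [748. 431.] [ 45. 122.] 65.7
```

View pics/w1.png

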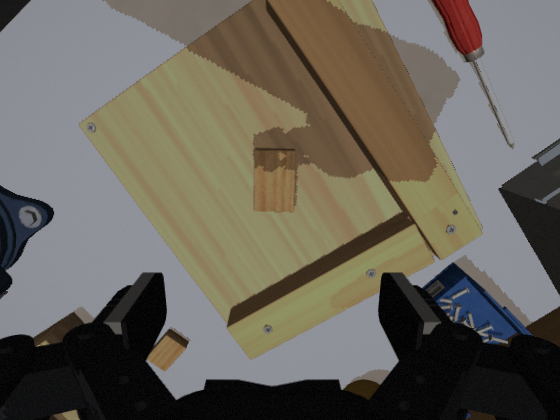

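The wrist view shows the scrap at (275,180), clear of plate (340,280) and stud (350,120). Measured 37x58 at (556,252) mm and z 31, consistent with what's specified.

```bash
python3 -m inch '[[[-3,5,-45,0,0,-1.6,0],[0,0,-55,0,0,0,0],[0,0,-55,0,0,0,0],[0,0,-30,0,0,0,0],[0,0,-19,0,0,0,0],[0,0,0,0,0,0,0],[0,0,0,0,0,0,255],[0,0,0,0,0,0,255],[0,0,0,0,0,0,255],[0,0,0,0,0,0,255]]]' 40
python3 - <<'E'
from h import *
z=np.load('w1.npz');W={k:z[k] for k in z.files};P=cloud(W)
top=((P[...,2]>.043)&(P[...,2]<.057)).astype(np.uint8)
top[np.indices(top.shape)[0]>380]=0
# keep points within frame bounds
q=P[top>0];q=q[(q[:,0]>.4)&(q[:,0]<.75)&(q[:,1]>.05)&(q[:,1]<.45)];print(len(q))
np.save('q.npy',q)
# stud inner edge: for x bins, min y ; plate inner edge: for y bins, min x
st=[];pl=[]
for x in np.arange(.44,.62,.01):
    s=q[(abs(q[:,0]-x)<.003)&(q[:,1]>.28)]; 
    if len(s)>5: st.append((x,np.percentile(s[:,1],3),np.percentile(s[:,1],97)))
for y in np.arange(.13,.31,.01):
    s=q[(abs(q[:,1]-y)<.003)&(q[:,0]>.58)];
    if len(s)>5: pl.append((y,np.percentile(s[:,0],3),np.percentile(s[:,0],97)))
st=np.array(st);pl=np.array(pl)
for n,a in(('stud',st),('plate',pl)):
    print(n,(a*1000).round(1).tolist());
    for k in(1,2):
        f=np.polyfit(a[:,0],a[:,k],1);print(k,f,np.degrees(np.arctan(f[0])),np.std(a[:,k]-np.polyval(f,a[:,0])))
E
```

```text
clock: 2.58
ee_pos: [0.5537, 0.2597, 0.0189]
tcp_rot: [0.526, 1.505, -0.523]
contact_force: [-1.5, -0.1, 7.3]
width: 0.0369
26331
stud [[440.0, 336.1, 344.3], [450.0, 335.9, 356.2], [460.0, 336.2, 368.7], [470.0, 336.3, 378.8], [480.0, 336.0, 379.1], [490.0, 335.8, 378.9], [500.0, 335.9, 379.0], [510.0, 336.1, 379.0], [520.0, 335.8, 378.6], [530.0, 335.6, 378.6], [540.0, 335.6, 378.2], [550.0, 335.0, 378.3], [560.0, 335.0, 378.3], [570.0, 334.9, 377.7], [580.0, 334.7, 377.4], [590.0, 334.5, 377.2], [600.0, 334.3, 377.2], [610.0, 334.5, 377.1]]
1 [-0.01146611  0.34147278] -0.6569311611308281 0.00023291383178566667
2 [0.09758597 0.32334496] 5.573616559085337 0.007586751168100465
plate [[130.0, 641.0, 684.4], [140.0, 641.8, 685.6], [150.0, 642.9, 685.6], [160.0, 643.8, 686.7], [170.0, 644.6, 687.5], [180.0, 645.2, 688.5], [190.0, 646.1, 689.1], [200.0, 646.9, 690.6], [210.0, 648.1, 691.0], [220.0, 649.0, 692.6], [230.0, 650.1, 693.5], [240.0, 651.1, 694.0], [250.0, 651.7, 695.3], [260.0, 653.0, 695.9], [270.0, 653.9, 696.6], [280.0, 654.7, 685.0], [290.0, 655.7, 687.9], [300.0, 656.8, 699.7]]
1 [0.0927692 0.6287353] 5.300113838798768 0.00019967726036733334
2 [0.05719002 0.67822826] 3.2731812264887084 0.003273675486112244
```

```bash
python3 -m inch '[[[0,0,60,0,0,0,255],[0,0,60,0,0,0,255],[0,0,60,0,0,0,255],[14,-58,0,0,0,-9.1,255],[14,-58,0,0,0,-9.1,255],[14,-58,0,0,0,-9.1,255],[14,-58,0,0,0,-9.1,255],[14,-58,0,0,0,-9.1,255],[14,-58,0,0,0,-9.1,255],[0,0,0,0,0,0,255]]]'
python3 - <<'E'
from h import *
from scipy.spatial.transform import Rotation as R
o=ctrl.observe();print(R.from_rotvec(o['tcp_rot']).as_matrix().round(3)[:,1])
W=cap('wrist','w2.png');P=cloud(W)
m=(P[...,2]>.047)&(P[...,2]<.062)&(P[...,0]>.5)&(P[...,0]<.77)&(P[...,1]>-.2)&(P[...,1]<.0)
n,l,st,ce=cv2.connectedComponentsWithStats(m.astype(np.uint8))
for i in range(1,n):
    if st[i,4]>300:
        r=cv2.minAreaRect((P[l==i][:,:2]*1000).astype(np.float32));print(st[i],np.round(r[0]),np.round(r[1]),round(r[2],1))
E
```

```text
clock: 3.82
ee_pos: [0.6364, -0.0974, 0.1976]
tcp_rot: [1.253, 1.174, -1.258]
contact_force: [-0.1, -0.3, -0.1]
width: 0.037
[ 0.998 -0.064  0.001]
[ 141  116  261  157 8011] [635. -97.] [130. 200.] 86.0
```

View pics/w2.png

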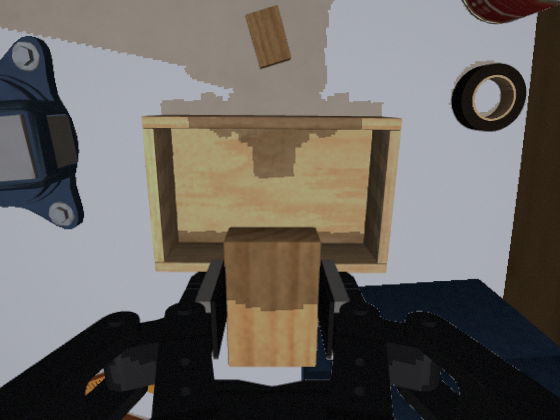

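Box fits exactly (130x200 at (635,-97), pixels (145..400,117..270)), and the scrap is held centred at (270,290). Lowering and releasing.

```bash
python3 -m inch '[[[0,0,-60,0,0,0,255],[0,0,-60,0,0,0,255],[0,0,-35,0,0,0,255],[0,0,-15,0,0,0,255],[0,0,0,0,0,0,90],[0,0,0,0,0,0,90],[0,0,0,0,0,0,90],[0,0,60,0,0,0,90],[0,0,60,0,0,0,60],[0,0,60,0,0,0,60],[0,0,30,0,0,0,60]]]' && python3 -m inch '[[[-26.4,-40.1,0,0,0,9.4,60],[-26.4,-40.1,0,0,0,9.4,60],[-26.4,-40.1,0,0,0,9.4,60],[-26.4,-40.1,0,0,0,9.4,60],[-26.4,-40.1,0,0,0,9.4,60],[-26.4,-40.1,0,0,0,9.4,60],[-26.6,-40.4,0,0,0,9.4,60],[0,0,0,0,0,0,60]]]'
python3 - <<'E'
from h import *
from scipy.spatial.transform import Rotation as R
o=ctrl.observe();print(R.from_rotvec(o['tcp_rot']).as_matrix().round(3)[:,1])
W=cap('wrist','w3.png');np.savez('w3.npz',**W);P=cloud(W);hh=cv2.cvtColor(W['pixels'],cv2.COLOR_RGB2HSV)
for nm,m in(('orange',(hh[...,0]<17)&(hh[...,1]>180)&(hh[...,2]>120)),('tape',(hh[...,0]>18)&(hh[...,0]<32)&(hh[...,1]>150))):
    m=m&(P[...,2]<.08)&(P[...,2]>-.01)
    n,l,st,ce=cv2.connectedComponentsWithStats(m.astype(np.uint8));
    for i in range(1,n):
        if st[i,4]<400: continue
        q=P[l==i];a,t=cv2.minEnclosingTriangle((q[:,:2]*1000).astype(np.float32));print(nm,st[i],t.reshape(3,2).round(1).tolist(),np.percentile(q[:,2],[5,50,95]).round(4),q.min(0).round(3),q.max(0).round(3))
S=cap('side');P=cloud(S)
m=(P[...,0]>.54)&(P[...,0]<.72)&(P[...,1]>-.155)&(P[...,1]<-.035)&(P[...,2]>.012)&(P[...,2]<.04);print('inbox',m.sum())
E
```

```text
clock: 5.25
ee_pos: [0.6387, -0.0891, 0.2434]
tcp_rot: [1.251, 1.178, -1.242]
contact_force: [-0.0, -0.0, -0.4]
width: 0.0651
clock: 6.25
ee_pos: [0.4478, -0.3752, 0.2387]
tcp_rot: [0.375, 1.537, -0.381]
contact_force: [0.5, 0.0, -0.1]
width: 0.0657
[ 0.464  0.886 -0.003]
orange [ 308  128   69   61 1114] [[497.79998779296875, -303.0], [356.1000061035156, -342.70001220703125], [498.0, -263.3999938964844]] [0.0084 0.0097 0.0109] [ 0.425 -0.323  0.006] [ 0.498 -0.279  0.012]
tape [263  88  19  37 464] [[365.1000061035156, -341.5], [378.20001220703125, -312.8999938964844], [405.29998779296875, -361.0]] [0.0124 0.0136 0.0148] [ 0.365 -0.355  0.011] [ 0.398 -0.326  0.016]
tape [ 127  184   51   76 2159] [[376.6000061035156, -517.5], [409.20001220703125, -462.29998779296875], [508.79998779296875, -537.2999877929688]] [0.015  0.0549 0.0622] [ 0.391 -0.528  0.006] [ 0.465 -0.467  0.065]
inbox 506
```

View pics/w3.png

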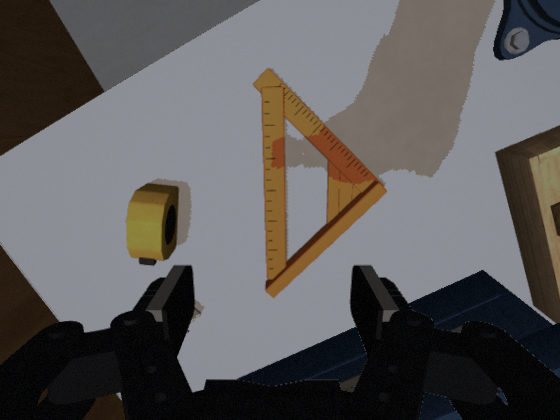

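The square is at (320,190): corner at (383,188), bar vertical at x≈275 between (268,75) and (272,290), fence leg at the bottom right. The tape is at (152,222), clear of the bar.

```bash
python3 - <<'E'
from h import *
z=np.load('w3.npz');W={k:z[k] for k in z.files};P=cloud(W);hh=cv2.cvtColor(W['pixels'],cv2.COLOR_RGB2HSV)
m=(hh[...,1]>120)&(hh[...,0]<30);m[:, :225]=0;m[:,410:]=0;m[310:]=0;m[:60]=0
n,l,st,ce=cv2.connectedComponentsWithStats(m.astype(np.uint8));i=1+st[1:,4].argmax();M=l==i;print(st[i])
q=P[M]
# orientation from bar: z 12-17
for nm,lo,hi in(('bar',.0118,.017),('fence',.019,.028),('plain',.006,.0115)):
    mm=cv2.morphologyEx((M&(P[...,2]>lo)&(P[...,2]<hi)).astype(np.uint8),cv2.MORPH_OPEN,np.ones((3,3)))
    n,l,st,ce=cv2.connectedComponentsWithStats(mm);i=1+st[1:,4].argmax();p=P[l==i]
    r=cv2.minAreaRect((p[:,:2]*1000).astype(np.float32));print(nm,st[i],np.round(r[0],1),np.round(r[1],1),round(r[2],1),np.median(p[:,2]))
    v=cv2.fitLine((p[:,:2]*1000).astype(np.float32),cv2.DIST_HUBER,0,.01,.01).ravel();print(v,np.degrees(np.arctan2(v[1],v[0])))
E
```

```text
[  254    69   133   228 10551]
bar [ 262   87   24  192 3733] [ 457.9 -377.7] [ 21.  202.2] 63.6 0.013606028398123637
[   0.893042    -0.4499732  449.70346   -373.84247  ] -26.741964
fence [ 266  183  120  114 2010] [ 530.  -357.3] [ 14.5 166.1] 18.3 0.02343161505998806
[ 3.1830114e-01 -9.4798964e-01  5.2806635e+02 -3.5397897e+02] -71.43978
plain [ 254   69  123  126 2995] [ 427.  -313.1] [156.4  23.9] 17.4 0.009644590054445623
[ 9.5687658e-01  2.9049486e-01  4.2932065e+02 -3.1184985e+02] 16.887585
```

```bash
python3 -m inch '[[[9.7,-2.1,-40,0,0,0.8,137],[0,0,-55,0,0,0,137],[0,0,-55,0,0,0,137],[0,0,-40,0,0,0,137],[0,0,0,0,0,0,137]]]' && python3 - <<'E'
from h import *
from scipy.spatial.transform import Rotation as R
o=ctrl.observe();M=R.from_rotvec(o['tcp_rot']).as_matrix();print(M.round(3),np.degrees(np.arctan2(M[1,1],M[0,1])))
E
```

```text
clock: 6.98
ee_pos: [0.4603, -0.3682, 0.0445]
tcp_rot: [0.363, 1.547, -0.357]
contact_force: [0.5, -0.4, 0.6]
width: 0.0399
[[-0.005  0.443  0.897]
 [ 0.005  0.897 -0.443]
 [-1.     0.002 -0.007]] 63.715856941174586
```

```bash
python3 -m inch '[[[-2.8,-9.1,-15,0,0,-0.6,137],[0,0,0,0,0,0,137],[0,0,0,0,0,0,137]]]' && python3 - <<'E'
from h import *
from scipy.spatial.transform import Rotation as R
o=ctrl.observe();M=R.from_rotvec(o['tcp_rot']).as_matrix();print(M[:,0].round(3),np.degrees(np.arctan2(M[1,1],M[0,1])),o['ee_pos'])
E
```

```text
clock: 7.35
ee_pos: [0.4592, -0.3818, 0.0336]
tcp_rot: [0.369, 1.537, -0.371]
contact_force: [-0.1, -0.1, 0.1]
width: 0.0394
[ 0.002 -0.001 -1.   ] 62.96178537473069 [ 0.45915337 -0.38176079  0.03363401]
```

```bash
python3 -m inch '[[[0,0,0,0,0,0,137],[0,0,0,0,0,0,137]]]'; python3 -m inch '[[[0,0,0,0,0,0,137]]]'
```

```text
clock: 7.6
ee_pos: [0.4588, -0.381, 0.0329]
tcp_rot: [0.369, 1.538, -0.37]
contact_force: [0.2, 0.7, -0.0]
width: 0.0396
clock: 7.72
ee_pos: [0.4586, -0.3809, 0.0326]
tcp_rot: [0.369, 1.539, -0.369]
contact_force: [-0.4, 0.4, 0.1]
width: 0.0394
```

```bash
python3 -m inch '[[[0,2.5,-20,0,0,0,137],[0,0,-14,0,0,0,137],[0,0,0,0,0,0,137],[0,0,0,0,0,0,137],[0,0,0,0,0,0,255],[0,0,0,0,0,0,255],[0,0,0,0,0,0,255],[0,0,0,0,0,0,255]]]' 100
```

```text
clock: 8.72
ee_pos: [0.4597, -0.3796, 0.0005]
tcp_rot: [0.368, 1.537, -0.37]
contact_force: [-3.8, 2.8, 24.4]
width: 0.0193
```

```bash
python3 -m inch '[[[0,0,20,0,0,0,255],[0,0,40,0,0,0,255],[0,0,60,0,0,0,255],[0,0,60,0,0,0,255],[0,0,60,0,0,0,255],[0,0,0,0,0,0,255]]]' && python3 -m inch '[[[7.1,50,0,0,0,-2.1,255],[7.1,50,0,0,0,-2.1,255],[7.1,55,0,0,0,-2.1,255],[7.1,55,0,0,0,-2.1,255],[7.1,55,0,0,0,-2.1,255],[7.1,55,0,0,0,-2.1,255],[7.1,55,0,0,0,-2.1,255],[7.1,55,0,0,0,-2.1,255],[7.1,55,0,0,0,-2.1,255],[7.1,55,0,0,0,-2.2,255],[7.1,50,0,0,0,-2.2,255],[0,20,0,0,0,0,255]]]' && python3 -m inch '[[[0,0,0,0,0,0,255],[0,0,0,0,0,0,255],[0,0,0,0,0,0,255]]]'
python3 - <<'E'
from h import *
from scipy.spatial.transform import Rotation as R
o=ctrl.observe();M=R.from_rotvec(o['tcp_rot']).as_matrix();print(M[:,0].round(3),np.degrees(np.arctan2(M[1,1],M[0,1])),o['ee_pos'])
W=cap('wrist','w4.png');np.savez('w4.npz',**W);S=cap('side','s4.png');np.savez('s4.npz',**S)
cv2.imwrite('pics/v4.png',cv2.cvtColor(np.hstack([cv2.resize(W['pixels'],(400,300)),cv2.resize(S['pixels'],(400,300))]),cv2.COLOR_RGB2BGR))
E
```

```text
clock: 9.48
ee_pos: [0.4611, -0.3805, 0.2436]
tcp_rot: [0.366, 1.53, -0.372]
contact_force: [-0.0, -0.1, -2.3]
width: 0.0195
clock: 10.98
ee_pos: [0.5346, 0.2353, 0.2359]
tcp_rot: [0.681, 1.465, -0.683]
contact_force: [-0.3, -1.0, -2.5]
width: 0.0192
clock: 11.35
ee_pos: [0.5369, 0.2291, 0.238]
tcp_rot: [0.687, 1.459, -0.689]
contact_force: [0.8, -0.0, -1.7]
width: 0.0199
[-0.    -0.001 -1.   ] 39.52143156643197 [0.53691687 0.2290749  0.23802404]
```

View pics/v4.png

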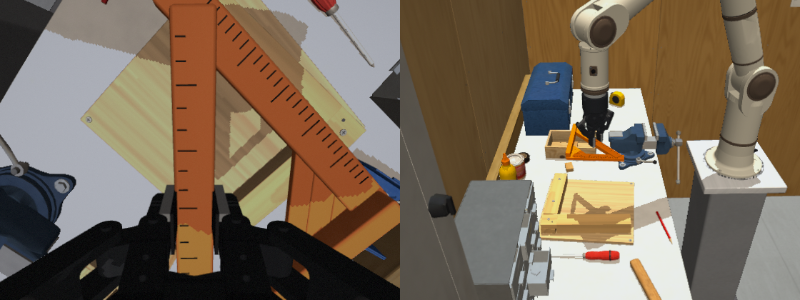

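Square is gripped mid-bar and level, hanging over the board (left panel: bar at x≈195, plain leg toward (340,180)). I'll measure it in the hand.

```bash
cat > sq.py <<'E'
from h import *
def sq(W,zu,verbose=True):
    P=cloud(W);hh=cv2.cvtColor(W['pixels'],cv2.COLOR_RGB2HSV)
    M=(hh[...,1]>120)&(hh[...,0]<22)
    out={}
    for nm,h in(('bar',.014),('plain',.010),('fence',.024)):
        m=(M&(abs(P[...,2]-zu-h)<.0025)).astype(np.uint8);m=cv2.morphologyEx(m,cv2.MORPH_OPEN,np.ones((3,3)))
        n,l,st,ce=cv2.connectedComponentsWithStats(m)
        if n<2: continue
        i=1+st[1:,4].argmax();p=P[l==i];r=cv2.minAreaRect((p[:,:2]*1000).astype(np.float32))
        A=np.c_[p[:,:2]-p[:,:2].mean(0),np.ones(len(p))];s=np.linalg.lstsq(A,p[:,2],rcond=None)[0]
        print(nm,st[i],np.round(r[0],1),np.round(r[1],1),round(r[2],2),'slope',s[:2].round(3),'z',s[2].round(4))
E
python3 - <<'E'
from sq import *
z=np.load('w4.npz');W={k:z[k] for k in z.files}
P=cloud(W);hh=cv2.cvtColor(W['pixels'],cv2.COLOR_RGB2HSV);m=(hh[...,1]>120)&(hh[...,0]<22)&(P[...,2]>.15)
print(np.histogram(P[m][:,2],bins=np.arange(.2,.3,.004)))
print([P[v,u].round(3) for u,v in((275,50),(275,200),(275,260),(440,180),(500,240),(450,340))])
sq(W,.238)
E
```

```text
(array([    0,     0,     0,     0,     0,     0,     0,     0,     0,
         230,  5354, 19199, 22181,  2372,  1471,  2575,    27,    14,
           9,     0,     8,    20,    30,    37]), array([0.2  , 0.204, 0.208, 0.212, 0.216, 0.22 , 0.224, 0.228, 0.232,
       0.236, 0.24 , 0.244, 0.248, 0.252, 0.256, 0.26 , 0.264, 0.268,
       0.272, 0.276, 0.28 , 0.284, 0.288, 0.292, 0.296]))
[array([0.481, 0.299, 0.251]), array([0.513, 0.26 , 0.25 ]), array([0.529, 0.242, 0.251]), array([0.556, 0.305, 0.248]), array([0.593, 0.303, 0.247]), array([0.565, 0.269, 0.299])]
bar [  237     6    67   380 20827] [518.1 252. ] [ 21.6 147.7] 39.64 slope [-0.003  0.001] z 0.251
plain [  293     0   246   336 19382] [543.3 294.5] [ 46.4 140. ] 80.19 slope [-0.003 -0.01 ] z 0.2471
fence [ 470  283   90   80 2646] [615.9 283.7] [40.1 14.7] 85.13 slope [-0.004  0.002] z 0.2607
```

```bash
python3 -m inch '[[[0,0,-50,0,0,-0.2,255],[0,0,-55,0,0,0,255],[0,0,-50,0,0,0,255],[0,0,-40,0,0,0,255],[0,0,-15,0,0,0,255],[0,0,0,0,0,0,255],[0,0,0,0,0,0,255],[0,0,0,0,0,0,255],[0,0,0,0,0,0,255]]]'
python3 - <<'E'
from sq import *
from scipy.spatial.transform import Rotation as R
o=ctrl.observe();M=R.from_rotvec(o['tcp_rot']).as_matrix();print(M[:,0].round(3),np.degrees(np.arctan2(M[1,1],M[0,1])),o['ee_pos'])
W=cap('wrist','w5.png');np.savez('w5.npz',**W);sq(W,o['ee_pos'][2]-.001)
E
```

```text
clock: 12.58
ee_pos: [0.5374, 0.2318, 0.0295]
tcp_rot: [0.689, 1.458, -0.687]
contact_force: [0.1, -0.3, -1.8]
width: 0.0192
[ 0.002  0.001 -1.   ] 39.491697198146845 [0.5373624  0.23183531 0.02952554]
bar [  237     5    67   381 21429] [518.4 255. ] [ 21.8 148.2] 39.71 slope [-0.003  0.001] z 0.0425
plain [  293     0   244   335 19661] [543.2 295.8] [ 47.2 139. ] 81.41 slope [-0.001  0.004] z 0.0386
fence [ 465  281   95   82 3142] [616.2 285.9] [41.1 15.4] 84.54 slope [ 0.048 -0.001] z 0.0522
```

View pics/w5.png

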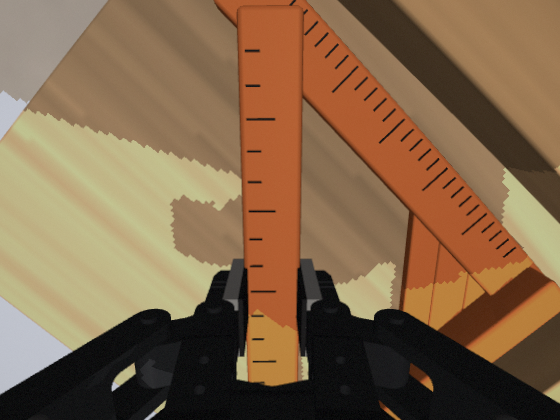

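The square sits level over the board, its plain leg parallel-ish to the stud with a clear gap (stud's dark face at (480,70)–(560,130)). Lower and approach the plate.

```bash
python3 -m inch '[[[0,0,-12,0,0,0,255],[13,-1.2,0,0,0,0,255],[10,-0.9,0,0,0,0,255],[0,0,0,0,0,0,255],[0,0,0,0,0,0,255]]]' 110; python3 -m inch '[[[0.7,8,0,0,0,0,255],[0.7,8,0,0,0,0,255],[0.7,8,0,0,0,0,255],[0,0,0,0,0,0,255],[0,0,0,0,0,0,255]]]'; python3 - <<'E'
from h import *
from scipy.spatial.transform import Rotation as R
o=ctrl.observe();M=R.from_rotvec(o['tcp_rot']).as_matrix();print(M[:,0].round(3),np.degrees(np.arctan2(M[1,1],M[0,1])),o['ee_pos'],o['contact_force'])
E
```

```text
clock: 13.25
ee_pos: [0.5595, 0.2294, 0.0162]
tcp_rot: [0.688, 1.459, -0.688]
contact_force: [0.4, 0.5, -2.0]
width: 0.0191
clock: 13.88
ee_pos: [0.5613, 0.2538, 0.0162]
tcp_rot: [0.688, 1.46, -0.688]
contact_force: [-1.1, -1.4, -2.2]
width: 0.0188
[-0.  0. -1.] 39.511054699597345 [0.56132555 0.25384566 0.01617361] [-1.14727261 -1.38907341 -2.17264399]
```

```bash
python3 -m inch '[[[4,-0.4,0,0,0,0,255],[4,-0.4,0,0,0,0,255],[0,0,0,0,0,0,255],[0,0,0,0,0,0,255]]]'; python3 -m inch '[[[0.2,2.5,0,0,0,0,255],[0.2,2.5,0,0,0,0,255],[0,0,0,0,0,0,255],[0,0,0,0,0,0,255]]]';  python3 -m inch '[[[2,-0.2,0,0,0,0,255],[0,0,0,0,0,0,255],[0,0,0,0,0,0,255]]]'; python3 - <<'E'
from h import *
from scipy.spatial.transform import Rotation as R
o=ctrl.observe();M=R.from_rotvec(o['tcp_rot']).as_matrix();print(M[:,0].round(3),np.degrees(np.arctan2(M[1,1],M[0,1])),o['ee_pos'],o['contact_force'])
E
```

```text
clock: 14.38
ee_pos: [0.5701, 0.2529, 0.0165]
tcp_rot: [0.689, 1.459, -0.688]
contact_force: [-0.3, 0.6, -1.5]
width: 0.0192
clock: 14.88
ee_pos: [0.5702, 0.2572, 0.0163]
tcp_rot: [0.688, 1.459, -0.688]
contact_force: [1.4, -4.1, -1.3]
width: 0.0187
clock: 15.25
ee_pos: [0.5707, 0.2575, 0.0159]
tcp_rot: [0.687, 1.461, -0.689]
contact_force: [-3.9, -3.3, 0.3]
width: 0.0186
[-0.002 -0.001 -1.   ] 39.536911918149784 [0.57067517 0.25748458 0.01593838] [-3.86022476 -3.32667655  0.29852229]
```

```bash
cat > st.py <<'E'
from h import *
def st(S,tag=''):
    P=cloud(S);hh=cv2.cvtColor(S['pixels'],cv2.COLOR_RGB2HSV)
    m=(abs(P[...,2]-.050)<.006)&(P[...,1]>.3)&(P[...,1]<.42)&(P[...,0]>.42)&(P[...,0]<.71)&~((hh[...,0]<12)&(hh[...,1]>170))
    # front (outer) top edge: last row per column of top, then cast on z=.05 ; back(inner) edge: first row
    for nm,f in(('outer',np.max),('inner',np.min)):
        uv=[]
        for u in range(m.shape[1]):
            r=np.where(m[:,u])[0]
            if len(r)>6: uv.append((u,f(r)))
        q=onz(S,uv,.05)[:,:2]*1000;q=q[(q[:,0]>455)&(q[:,0]<630)]
        v=cv2.fitLine(q.astype(np.float32),cv2.DIST_HUBER,0,.01,.01).ravel()
        a=np.degrees(np.arctan(v[1]/v[0]));print(tag,nm,len(q),'yaw %.2f'%a,'y at x=550: %.1f'%(v[3]+(550-v[2])*v[1]/v[0]),'res %.2f'%np.std(q[:,1]-v[3]-(q[:,0]-v[2])*v[1]/v[0]))
E
python3 - <<'E'
from st import *
z=np.load('c0.npz');st({k[1:]:z[k] for k in z.files if k[0]=='e'},'c0')
z=np.load('s4.npz');st(z,'s4')
S=cap('side','s6.png');st(S,'now')
W=cap('wrist');np.savez('w6.npz',**W)
im=cv2.cvtColor(np.hstack([cv2.resize(S['pixels'][180:360,150:390],(400,300)),cv2.resize(W['pixels'],(400,300))]),cv2.COLOR_RGB2BGR);cv2.imwrite('pics/v6.png',im)
E
```

```text
c0 outer 82 yaw -1.00 y at x=550: 384.4 res 1.38
c0 inner 78 yaw -1.04 y at x=550: 338.6 res 0.01
s4 outer 82 yaw -1.02 y at x=550: 384.4 res 1.76
s4 inner 78 yaw -1.04 y at x=550: 338.6 res 0.01
now outer 82 yaw -4.20 y at x=550: 394.1 res 1.44
now inner 79 yaw -4.31 y at x=550: 346.7 res 0.90
```

View pics/v6.png

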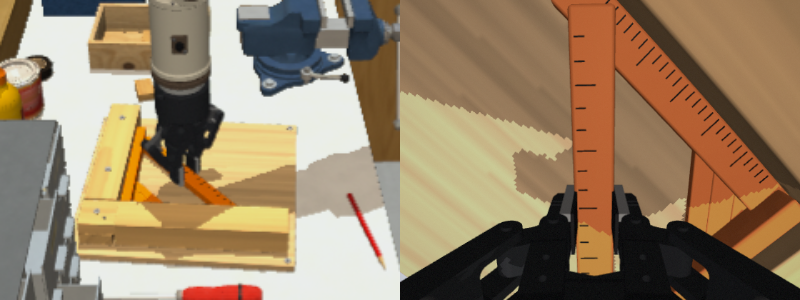

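The plain leg's tip touches the stud, with a dark wedge still open toward the corner (right panel, (760,150)). The stud has swung about 3.2 of the 4.6 degrees. Measuring the wedge angle from the wrist depth.

```bash
cat > wd.py <<'E'
from sq import *
def line(uv,W,z):
    q=onz(W,uv,z)[:,:2]*1000;v=cv2.fitLine(q.astype(np.float32),cv2.DIST_HUBER,0,.01,.01).ravel();return np.degrees(np.arctan(v[1]/v[0])),v,len(q)
def wd(W):
    P=cloud(W);hh=cv2.cvtColor(W['pixels'],cv2.COLOR_RGB2HSV)
    orange=(hh[...,1]>150)&(hh[...,0]<14)
    top=(abs(P[...,2]-.050)<.004)&~orange&(P[...,1]>.31)
    leg=orange&(abs(P[...,2]-.0265)<.004)
    a=[];b=[]
    for v in range(20,260,2):
        r=np.where(top[v])[0]
        if len(r)>8:a.append((r[0],v))
    for v in range(40,230,2):
        r=np.where(leg[v])[0]
        if len(r)>8:b.append((r[-1],v))
    A=line(a,W,.05);B=line(b,W,.0255);print('stud yaw %.2f n%d  leg yaw %.2f n%d'%(A[0],A[2],B[0],B[2]))
    f=lambda L,x:L[1][3]+(x-L[1][2])*L[1][1]/L[1][0]
    print('y of stud, leg at x=500,570,640:',[(round(f(A,x),1),round(f(B,x),1)) for x in(500,570,640)])
    print('zs',np.median(P[top][:,2]),np.median(P[leg][:,2]))
E
python3 - <<'E'
from wd import *
wd(dict(np.load('w6.npz')))
sq(dict(np.load('w6.npz')),.0155)
E
```

```text
stud yaw -4.53 n116  leg yaw -5.01 n95
y of stud, leg at x=500,570,640: [(np.float32(346.3), np.float32(347.1)), (np.float32(340.8), np.float32(341.0)), (np.float32(335.2), np.float32(334.9))]
zs 0.049560007818955 0.026473405094842722
bar [  235     5    67   381 21277] [551.6 280.3] [ 21.8 148.3] 40.07 slope [-0.006  0.002] z 0.029
plain [  292     0   246   336 19815] [576.1 322.3] [ 46.9 139.3] 80.96 slope [-0.005 -0.007] z 0.025
fence [ 467  282   93   80 2834] [649.7 311.9] [40.8 15.4] 85.49 slope [0.001 0.002] z 0.0384
```

```bash
python3 -m inch '[[[1.1,0.9,0,0,0,0,255],[0,0,0,0,0,0,255],[0,0,0,0,0,0,255]]]'; python3 -m inch '[[[1.1,0.9,0,0,0,0,255],[0,0,0,0,0,0,255],[0,0,0,0,0,0,255]]]'; python3 - <<'E'
from wd import *
from st import st
from scipy.spatial.transform import Rotation as R
o=ctrl.observe();M=R.from_rotvec(o['tcp_rot']).as_matrix();print(M[:,0].round(3),np.degrees(np.arctan2(M[1,1],M[0,1])),o['ee_pos'],o['contact_force'])
W=cap('wrist','w7.png');np.savez('w7.npz',**W);wd(W);sq(W,o['ee_pos'][2]-.001);st(cap('side'))
E
```

```text
clock: 15.72
ee_pos: [0.5709, 0.2578, 0.0156]
tcp_rot: [0.686, 1.462, -0.691]
contact_force: [-3.8, -3.9, -0.1]
width: 0.0188
clock: 16.1
ee_pos: [0.5711, 0.2582, 0.0152]
tcp_rot: [0.685, 1.463, -0.692]
contact_force: [-6.1, -5.5, 1.3]
width: 0.0186
[-0.006 -0.003 -1.   ] 39.49345944300818 [0.57113847 0.25821125 0.01521541] [-6.08081389 -5.48395371  1.31611032]
stud yaw -4.85 n117  leg yaw -5.32 n95
y of stud, leg at x=500,570,640: [(np.float32(347.4), np.float32(348.1)), (np.float32(341.5), np.float32(341.5)), (np.float32(335.5), np.float32(335.0))]
zs 0.04955750658418151 0.02618520145910494
bar [  236     6    67   380 21348] [552.1 281.2] [ 21.9 147.7] 39.8 slope [-0.007 -0.002] z 0.0282
plain [  294     0   244   336 19923] [577.4 323.9] [ 47.2 139.7] 79.99 slope [-0.005 -0.007] z 0.024
fence [ 465  281   95   82 2979] [650.3 312.3] [41.  16.1] 84.65 slope [ 0.01 -0.  ] z 0.0374
 outer 82 yaw -4.60 y at x=550: 394.5 res 1.76
 inner 79 yaw -4.87 y at x=550: 347.7 res 0.94
```

```bash
python3 -m inch '[[[0.7,1.5,0,0,0,0,255],[0,0,0,0,0,0,255],[0,0,0,0,0,0,255]]]'; python3 -m inch '[[[0.7,1.2,0,0,0,0,255],[0,0,0,0,0,0,255],[0,0,0,0,0,0,255],[0,0,0,0,0,0,255]]]'; python3 - <<'E'
from wd import *
from st import st
from scipy.spatial.transform import Rotation as R
o=ctrl.observe();M=R.from_rotvec(o['tcp_rot']).as_matrix();print(M[:,0].round(3),np.degrees(np.arctan2(M[1,1],M[0,1])),o['ee_pos'],o['contact_force'],o['wrist_torque'])
W=cap('wrist','w8.png');wd(W);sq(W,o['ee_pos'][2]-.001);st(cap('side'))
E
```

```text
clock: 16.58
ee_pos: [0.5712, 0.259, 0.0149]
tcp_rot: [0.684, 1.464, -0.694]
contact_force: [-6.8, -6.7, 1.0]
width: 0.0188
clock: 17.08
ee_pos: [0.5714, 0.2592, 0.0147]
tcp_rot: [0.683, 1.464, -0.696]
contact_force: [-9.4, -8.6, 1.2]
width: 0.0187
[-0.008 -0.005 -1.   ] 39.44135921146059 [0.57144924 0.25922432 0.01466712] [-9.44543556 -8.5566967   1.21109292] [-1.72374689  1.76354585  0.00964035]
stud yaw -5.19 n117  leg yaw -5.47 n95
y of stud, leg at x=500,570,640: [(np.float32(348.6), np.float32(349.1)), (np.float32(342.2), np.float32(342.4)), (np.float32(335.9), np.float32(335.7))]
zs 0.049561177477522034 0.026427349020720067
bar [  236     6    67   380 21351] [552.7 282.1] [ 21.9 148.3] 39.76 slope [-0.008 -0.001] z 0.0276
plain [  213     0   325   336 20786] [571.6 331.8] [ 46.5 158.1] 75.68 slope [-0.007 -0.006] z 0.0234
fence [ 467  282   93   82 2941] [651.3 313.5] [40.5 17.2] 86.89 slope [-0.004 -0.002] z 0.0368
 outer 82 yaw -5.20 y at x=550: 395.7 res 1.74
 inner 79 yaw -4.94 y at x=550: 348.6 res 0.92
```

```bash
python3 -m inch '[[[0,0,0,0,0,0,255],[0,0,0,0,0,0,255],[0,0,0,0,0,0,255],[0,0,0,0,0,0,255],[0,0,0,0,0,0,255],[0,0,0,0,0,0,255],[0,0,0,0,0,0,255],[0,0,0,0,0,0,255]]]'; python3 - <<'E'
from wd import *
from st import st
W=cap('wrist');wd(W);S=cap('side');st(S);C=cap('scene')
im=cv2.cvtColor(np.hstack([cv2.resize(S['pixels'][100:340,160:400],(400,400)),cv2.resize(C['pixels'][140:320,170:430],(400,400))]),cv2.COLOR_RGB2BGR);cv2.imwrite('pics/v9.png',im)
E
```

```text
clock: 18.18
ee_pos: [0.5715, 0.2592, 0.0147]
tcp_rot: [0.683, 1.464, -0.696]
contact_force: [-7.5, -8.3, 1.6]
width: 0.0187
stud yaw -5.18 n118  leg yaw -5.48 n95
y of stud, leg at x=500,570,640: [(np.float32(348.6), np.float32(349.1)), (np.float32(342.2), np.float32(342.4)), (np.float32(335.9), np.float32(335.7))]
zs 0.049566574022126136 0.026373710119718216
 outer 82 yaw -5.35 y at x=550: 395.8 res 1.71
 inner 79 yaw -4.97 y at x=550: 348.6 res 1.01
```

View pics/v9.png

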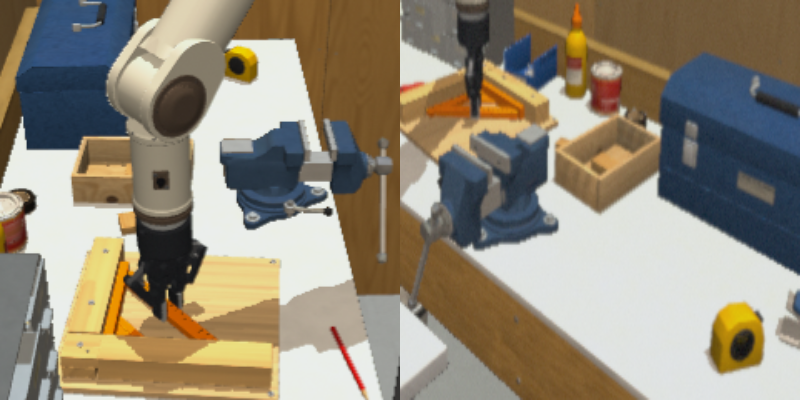

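The scrap lies in the box (right panel (610,155)). The tape is still in place (738,337), and the square is against the plate and stud (left panel (125,290), (200,325)). The pose held steady for 1 s, so I'm handing in.

```bash
python3 -c "
from workcell import ctrl
print(ctrl.close_job())"
```

```text
the job is handed in; nothing more can be done
None
```

I put the 38 x 58 mm scrap in the pine box. I then gripped the rafter square by its bar and pressed it into the frame corner, swinging the stud out by about 4.5°. I handed the job in at about 18 s, still gripping and pressing, and no verdict was reported.

Last checks before handing in:
- **Press:** forces were about 7.5 N against the plate and 8.3 N against the stud. They are taken from the wrist force, not measured at each contact. The tool pose held steady for over a second.
- **Angles:** against the plate direction of -5.30°, the stud read -5.18° and the plain leg -5.48° from the wrist camera. The side camera gave the stud as -5.0° to -5.35°. All are inside the 1.15° limit.
- **Fit:** the leg and stud edges agree within 0.5 mm, and the square is level to about 0.01 rad and about 2 mm above the board.
- **Other items:** the scrap is visible in the box. The tape measure looked untouched; I did not re-measure its position.

**One disagreement:** the corner position was not seen directly. Contact on both sides and the tool position put it within about 1 mm of the predicted seat. The wrist camera's absolute lines read about 2 mm lower in y than the earlier frame measurement, which I put down to calibration; that is still under the 4 mm limit.

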